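# Fetch the sanding block from behind the jar and the taped block

### The job

The sanding block lies on the plywood organiser board behind a small jar and a standing taped block. Stand the jar and the taped block aside on the cork mat, then lay the sanding block flat in the middle of the wooden panel, lengthwise, and only after that put the jar and the taped block back on the board, upright and each centred on its own pad: the jar on the round pad, the block on the square one. Do not disturb the loose spring clamp with red handles or the glue bottle.

Things in the scene. Friction and masses are not known exactly. Their poses are not given: they have to be found in the camera images.
- sanding_block: bare MDF sanding block with a rust-brown underside, a flat cuboid 60 x 99 x 23 mm (x, y, z), lying flat; origin at the centre of its underside, y along its 99 mm length, z up; about 0.1 kg. To be taken across its 60 mm width. At the start it lies on the board, its length parallel to the board's y axis.
- jar: small closed amber jar with a metal lid, upright, widest at the 50 mm round body, 75 mm high; origin at the centre of its underside, z up its axis; about 0.14 kg. At the start it stands on the round pad with only about 8 mm to the sanding block, but about 45 mm to the taped block, which is taller (a wide gripper reaching for the jar may touch it: take the block first, put it back last), so it is best taken from above along the board's y direction, about 35 mm above its foot.
- taped_block: MDF block wrapped in whitish masking tape, standing on end, 28 x 26 mm across (x, y; colliding faces about 25 x 25) and 81 mm high; origin at the centre of its underside, z up; about 0.03 kg. At the start it stands on the square pad, its faces parallel to the board's sides. It too is best taken along the board's y direction.
- board: fixed flat plywood organiser board, 150 x 150 x 10 mm (x, y, z), lying on the worktop with a black outline of the sanding block on its far half; origin at the centre of its underside, x from the pads to the sanding block, y along its width. The sanding block starts 34 mm along +x from the origin; the two pads lie 29 mm along -x, one 42 mm to +y and the other 42 mm to -y (which is which differs).
- jar_pad: round grey felt pad 62 mm in diameter, 2 mm thick, fixed on top of the board (pad top 12 mm above the worktop); home of the jar; origin at the centre of its underside, axes parallel to the board's
- block_pad: square grey felt pad 46 x 46 mm, 2 mm thick, fixed on top of the board (pad top 12 mm above the worktop); home of the taped block; origin at the centre of its underside, axes parallel to the board's
- mat: fixed plain cork mat, 150 x 120 x 4 mm (x, y, z), lying on the worktop: the side area; origin at the centre of its underside, x along its 150 mm length
- panel: fixed pale wooden panel with a darker strip at each end, 174 x 110 x 18 mm (x, y, z), lying flat on the worktop; origin at the centre of its underside, x along its 174 mm length
- spring_clamp_1: loose spring clamp with red handles and tips lying flat, 52 x 107 x 20 mm, a bystander; origin at the centre of its underside, y along its length
- glue_bottle: standing white glue bottle with a dark nozzle, 56 mm round and 178 mm high, a bystander; origin at the centre of its underside
There are look-alikes about, which are no part of the job. Leave any blue or pink look-alike of the taped_block alone.

How it is judged:
By the outcome, as a careful person would: the job done as asked, in the order asked, and still so for the second after the job is handed in, with the robot touching nothing.
It also fails if it takes over 115 s, if anything falls off the work surface, if the arm or the gripper's body presses on something with over 40 N, if the wrist force passes 120 N, or if a joint passes its speed limit or range.

### The arm

A 6-joint arm with a two-finger parallel gripper is mounted at the origin on a cart in front of the work surface, level with it; the furniture and walls round the work are solid. World frame = base frame: x ahead of the robot, y to its left, z up, the work surface at z = 0. Lengths are in mm, angles in rad, forces in N, time in s.
With the tool pointing down it reaches from about 325 to 775 mm from the base axis. Payload 5.5 kg.
Tool frame: the origin (TCP) lies between the finger pads; the fingertips stand 25 mm ahead of it and the grasp point (between the pads) lies 6 mm ahead of it; z points along the fingers, y is the line along which they close (so a half turn about z gives the same grasp; the last joint's range is limited). The gripper opens to 88 mm and grips with 3 to 60 N. Pads are 20 mm wide; open, the fingers measure 115 mm over their backs; the gripper's body (75 mm by 178 mm) begins 61 mm behind the grasp point.
Start: joints at [1.127, 0.091, 1.231, -0, 1.82, -0.057], TCP at [226.342, 555.685, 247.631] pointing down, gripper open.
Joint ranges: [-2.87, 2.87], [-0.86, 2.18], [0.17, 2.46], [-1.51, 4.65], [0.06, 2.69], [-2.65, 2.65]. Speed limits (rad/s): [2.57, 2.57, 3.01, 3.14, 3.14, 3.14].

### API

Orientations are given as a rotation vector (axis times angle).
In Python, from workcell import observe, grab_frame, sign_off gives the robot as it stands. The module is installed in compiled form; this text tells all that it offers.
- The arm moves only by the shell command python3 -m crank 'ROWS' [OPENING]. ROWS is JSON, a list of rows, each a list of 6 numbers: the shift along the tool's x, y, z in mm, then the turn, a rotation vector about the tool's x, y, z in rad. In form: [[dx, dy, dz, wx, wy, wz], ...]. A call has 1 to 20 rows; each row shifts and turns the commanded pose from where the row before left it, along the tool's axes as they then stand; what a row does not reach is not made up. A row lasts 1/10 s, in which the tool goes at most 50 mm and 8.59 degrees, less where a joint would pass 70% of its speed; a pose out of reach is approached as far as the arm can. A call with a gripper value outside its range is refused whole. OPENING is the opening, from 0 (shut) to 1 (fully open), set as the call begins (- or left out, the last holds). The fingers move at their own pace and stop on an object; the grip force is fixed at half the most. Time passes only in rows, so rows that do not move let the fingers close. It gives the time, the measured TCP pose, the force, the opening and the grip force at its end, in the units of the state.
- observe(): the state, without advancing time (a new reading comes with each control period).
- grab_frame(name): name is "scene" or "top" or "wrist"; returns a dict with "pixels" (480x640x3 uint8, blue, green, red), "depth" (480x640 float32, mm along the optical axis (not along the pixel's ray), 0 where there is no reading), "fx", "fy", "cx", "cy" (pixels), "dist_coeffs" ([k1, k2, p1, p2, k3] as OpenCV has them; the pictures are not rectified), "extrinsics" (4x4, takes a point from camera to world coordinates). Camera axes: x right, y up, looking along -z (the intrinsics and any distortion apply to the point x, -y, -z); pixel columns grow to the right and rows downward; lengths in mm; the calibration is good to about 2 mm. A picture is of the moment at which its call begins.
- sign_off(): hands the job in; it is judged then, once.
The state is a dict: "time_s": time; "qpos": joint angles; "qvel": joint speeds; "joint_torque": joint torques, N m; "tool_pos": TCP position; "ee_rot": TCP orientation; "force": force on the tool from outside, world axes, zero at the start; "ft_torque": the same for the moment, N m; "finger_gap": finger opening in mm; "grasp_force": force on a finger pad.
Only numpy, scipy, OpenCV 4.12 (cv2) and the standard library are available. Lean on these libraries where they do the work, as an engineer would, in place of code of your own. Each camera call takes 0.05 s, during which the arm holds its last target. There are 200 camera calls.

## Working session

There is one attempt and no reset: what is moved stays moved. The work goes in short steps, Python scripts to look and compute and a shell command to move; the robot and the scene stay as the last step left them, time stands still between calls to the robot, and variables do not carry over. Pictures are saved under pics/ and viewed, at most 14 in all, crops included, and the job is handed in when it is done.

```bash
mkdir -p pics; cat > h.py <<'E'
import numpy as np, cv2, pickle
from workcell import observe, grab_frame, sign_off
def snap(n,f):
    d=grab_frame(n); cv2.imwrite(f'pics/{f}.png',d['pixels']); pickle.dump(d,open(f'pics/{f}.pkl','wb')); return d
def load(f): return pickle.load(open(f'pics/{f}.pkl','rb'))
def cloud(d):
    K=np.array([[d['fx'],0,d['cx']],[0,d['fy'],d['cy']],[0,0,1.]])
    v,u=np.mgrid[0:480,0:640]
    n=cv2.undistortPoints(np.stack([u,v],-1).reshape(-1,1,2).astype(np.float64),K,np.array(d['dist_coeffs'],float)).reshape(480,640,2)
    z=d['depth']; P=np.stack([n[...,0]*z,-n[...,1]*z,-z,np.ones_like(z)],-1)
    W=(P@np.array(d['extrinsics']).T)[...,:3]; W[z==0]=np.nan; return W
E
python3 - <<'E'
from h import *
for n in ['top','scene']:
    d=snap(n,n+'0'); print(n,np.round(d['extrinsics'],2).tolist(),d['fx'],d['dist_coeffs'])
print(observe())
E
```

```text
top [[0.03, 0.98, -0.17, 208.0], [-1.0, 0.02, -0.03, 215.46], [-0.03, 0.17, 0.98, 1209.07], [0.0, 0.0, 0.0, 1.0]] 486.1760300194431 [-0.03828226  0.          0.          0.          0.        ]
scene [[0.86, 0.35, -0.37, 62.7], [-0.5, 0.59, -0.63, -378.53], [-0.0, 0.73, 0.68, 718.45], [0.0, 0.0, 0.0, 1.0]] 476.6714384858774 [-0.04121563  0.          0.          0.          0.        ]
{'time_s': 0.1, 'qpos': array([ 1.12730214e+00,  9.17834644e-02,  1.23174646e+00, -1.98854290e-05,
        1.81981068e+00, -5.66999173e-02]), 'qvel': array([ 0.00134175, -0.00139195, -0.00184667, -0.00050265, -0.00182939,
        0.0014742 ]), 'joint_torque': array([ 2.15466949e-03, -4.47854733e+01, -4.07572567e+01,  6.99605397e-02,
        2.82598869e-02, -8.84946780e-05]), 'tool_pos': array([226.24472342, 555.4697039 , 246.63071328]), 'ee_rot': array([-6.03722384e-01, -3.08261511e+00,  2.66739423e-03]), 'force': array([-0.25793937, -0.25735084,  0.2407538 ]), 'ft_torque': array([-0.02144009,  0.00255765,  0.03520273]), 'grasp_force': 0.0, 'finger_gap': 87.85732461575296}
```

View pics/top0.png

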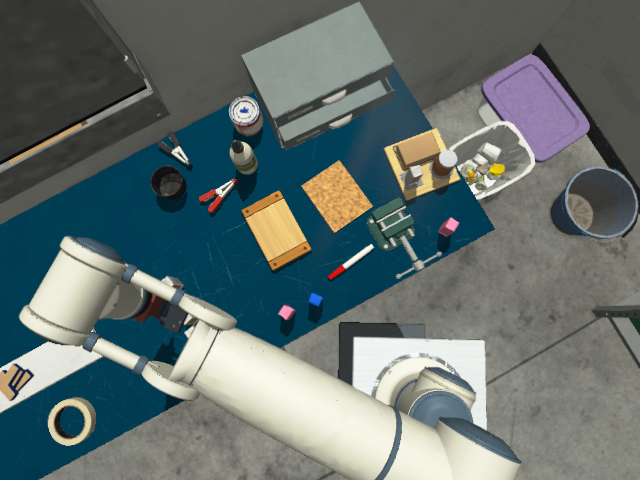

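View pics/scene0.png

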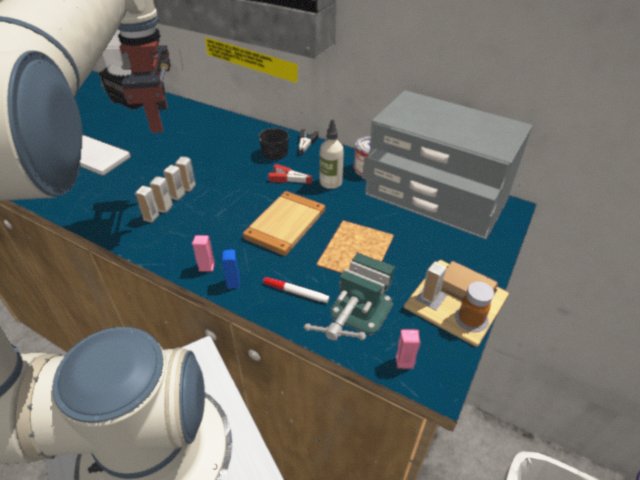

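```bash
python3 - <<'E'
from h import *
d=load('top0'); W=cloud(d); z=W[...,2]
v,u=np.mgrid[0:480,0:640]
def rect(name,m,open_=0):
    m=m.astype(np.uint8)
    n,l,s,c=cv2.connectedComponentsWithStats(m); i=1+np.argmax(s[1:,4]); mm=l==i
    p=W[mm][:,:2].astype(np.float32); r=cv2.minAreaRect(p)
    print(name,s[i,4],'rect',np.round(r[0],1),np.round(r[1],1),round(r[2],1),'mean',np.round(np.nanmean(W[mm],0),1), 'zmed',np.nanmedian(z[mm]))
box=lambda a,b,c,e:(u>=a)&(u<=b)&(v>=c)&(v<=e)
print('table z',np.nanmedian(z[box(300,330,150,165)]))
b=box(380,465,122,200)
rect('board',b&(z>4)&(z<120)); rect('sand',b&(z>26)&(z<40)&(u<440)); rect('jar',b&(z>76)&(z<100)&(u>430)); rect('taped',b&(z>70)&(z<110)&(u<428))
rect('panel',box(235,320,180,280)&(z>11)&(z<24))
hsv=cv2.cvtColor(d['pixels'],cv2.COLOR_BGR2HSV)
rect('mat',box(295,380,150,235)&(hsv[...,0]<30)&(hsv[...,2]>90))
rect('panelc',box(235,320,185,280)&(hsv[...,0]<30)&(hsv[...,2]>60)&(hsv[...,1]>60))
rect('vise',box(360,440,195,285)&(z>10)); print('vise zmax',np.nanmax(z[box(360,440,195,285)]))
rect('clamp',box(190,240,175,215)&(z>5)); rect('bottle',box(228,262,135,178)&(z>30)); rect('drawer',box(240,396,0,150)&(z>40)); print('drawerz',np.nanmax(z[box(250,390,10,145)]))
im=cv2.resize(d['pixels'][115:240,290:490],None,fx=4,fy=4,interpolation=cv2.INTER_CUBIC); cv2.imwrite('pics/crop1.png',im)
E
```

```text
table z -0.7268279708298451
board 3358 rect [590.2  -6.3] [154.6 152.8] 22.9 mean [583.1  -6.1  29.1] zmed 15.106171477295675
sand 851 rect [623.1   3.1] [60.5 97. ] 22.6 mean [621.5   3.6  33. ] zmed 33.12352596345522
jar 288 rect [579.6 -55.9] [43.5 44.6] 59.6 mean [578.8 -55.3  86.4] zmed 86.64979492432553
taped 138 rect [544.9  19.5] [27.8 26.5] 21.0 mean [544.1  21.1  89.3] zmed 90.99070753490082
panel 2989 rect [409.2 357. ] [175.2 109.9] 29.9 mean [407.6 356.4  17.5] zmed 17.518648676548537
mat 2722 rect [502.9 207.6] [151.7 119.3] 36.2 mean [500.7 207.4   3.6] zmed 3.626222319631893
panelc 3049 rect [nan nan] [0. 0.] 0.0 mean [407.3 357.4  17.3] zmed 17.476963961318006
vise 1773 rect [387.4  50.4] [171.8 109.3] 29.9 mean [404.2  64.9  70.6] zmed 75.70709469848248
vise zmax 100.39437705577143
clamp 437 rect [502.5 503.9] [ 50.4 105.2] 44.4 mean [495.6 509.2  16.2] zmed 17.111272356174823
bottle 630 rect [576.4 437.9] [48.5 55.7] 31.5 mean [569.7 433.8 104.4] zmed 107.92030408343373
drawer 17914 rect [788.3 201.9] [243.6 468. ] 30.0 mean [768.6 264.2 184.9] zmed 203.7225872462853
drawerz 315.9489951822368
```

View pics/crop1.png

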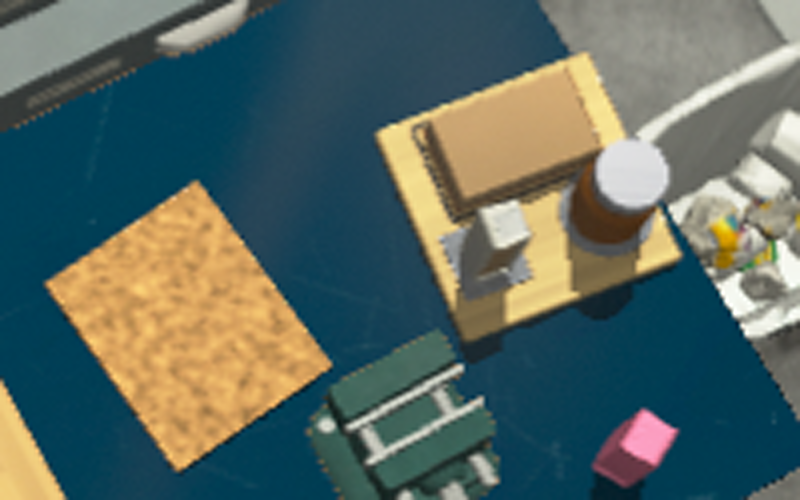

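Seen: taped block candidates are the white standing block on the board (414,175 top), the pink ones (287,313 and 450,227 top), the blue one (316,299 top) and the row of pale blocks (scene 150-185, 165-205). I choose the one on the board's square pad. In the crop it stands at (495,240), the jar at (620,190) and the sanding block at (515,135). Now I move over the board for a close look.

```bash
python3 -m crank '[[0,0,0,0,0,-0.131],[0,0,0,0,0,-0.131],[0,0,0,0,0,-0.131],[0,0,0,0,0,-0.131],[0,0,0,0,0,-0.131],[0,0,0,0,0,-0.13],[-6.4,-46.4,0,0,0,0],[-6.4,-46.4,0,0,0,0],[-6.4,-46.4,0,0,0,0],[-6.4,-46.4,0,0,0,0],[-6.4,-46.4,0,0,0,0],[-6.4,-46.4,0,0,0,0],[-6.4,-46.4,0,0,0,0],[-6.4,-46.4,0,0,0,0],[-6.4,-46.4,0,0,0,0],[-6.4,-46.4,0,0,0,0],[-6.4,-46.4,0,0,0,0],[-6.4,-46.4,0,0,0,0],[-6.4,-46.4,0,0,0,0],[-6.4,-46.4,0,0,0,0]]' 1
cat >> h.py <<'E'
from scipy.spatial.transform import Rotation as Ro
def go(t,yaw=None):
    "tool-frame shift to world target t (TCP), and tool z turn to bring tool y to yaw deg"
    s=observe(); R=Ro.from_rotvec(s['ee_rot']).as_matrix(); y=np.degrees(np.arctan2(R[1,1],R[0,1]))
    print('tcp',np.round(s['tool_pos'],1),'yaw y',round(y,2),'zax',np.round(R[:,2],3),'F',np.round(s['force'],1),'gap',round(s['finger_gap'],1),'t',round(s['time_s'],1))
    print('shift',np.round(R.T@(np.array(t)-s['tool_pos']),1), 'wz',None if yaw is None else round(-np.radians((yaw-y+90)%180-90),4))
E
python3 - <<'E'
from h import *
d=snap('wrist','w1'); go([545,20,150],112.7); print(np.round(d['extrinsics'],2).tolist())
W=cloud(load('top0')); m=(W[...,2]>60)&(W[...,0]>560)&(abs(W[...,1])<300)
p=W[m]; p=p[(p[:,2]<330)]
for q in [(623,3),(545,20),(503,207),(535,231),(471,184)]:
    r=p[:,:2]-q; D=np.hypot(*r.T); i=np.argsort(D); k=[j for j in i if p[j,1]>60 or q[0]<540][0]; print(q,round(D[k]),np.round(p[k]))
E
```

```text
time_s: 2.1
tool_pos: [561.3, -10.2, 247.2]
ee_rot: [0.621, -3.079, -0.0]
force: [1.0, 0.2, 0.2]
finger_gap: 87.8
grasp_force: 0.0
tcp [563.4 -16.  245.6] yaw y 112.51 zax [-0.001 -0.004 -1.   ] F [-3.5 -4.2 -1.9] gap 87.9 t 2.1
shift [ 3.  40.6 95.5] wz -0.0032
[[-0.39, -0.88, -0.27, 486.95], [0.92, -0.37, -0.11, -40.47], [0.0, -0.29, 0.96, 384.86], [0.0, 0.0, 0.0, 1.0]]
(623, 3) 129 [725.  81. 125.]
(545, 20) 189 [715. 103. 109.]
(503, 207) 138 [628. 264. 109.]
(535, 231) 99 [622. 278. 113.]
(471, 184) 175 [643. 217. 106.]
```

View pics/w1.png

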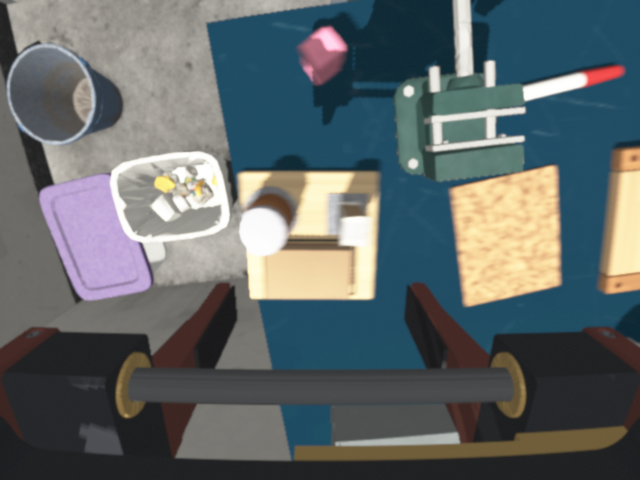

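The wrist view shows the board at (310,235), jar lid (264,232), block top (353,228), sanding block (310,270). The mat is at (508,235) and clear. I measure again now that the arm has settled.

```bash
python3 -m crank '[[0,0,0,0,0,0],[0,0,0,0,0,0]]' >/dev/null; cat >> h.py <<'E'
def rect(W,name,m,er=0):
    m=m.astype(np.uint8)
    n,l,s,c=cv2.connectedComponentsWithStats(m); i=1+np.argmax(s[1:,4]); mm=l==i
    p=W[mm][:,:2].astype(np.float32); r=cv2.minAreaRect(p)
    print(name,s[i,4],'rect',np.round(r[0],1),np.round(r[1],1),round(r[2],1),'mean',np.round(np.nanmean(W[mm],0),1)); return p
E
python3 - <<'E'
from h import *
d=snap('wrist','w2'); W=cloud(d); z=W[...,2]; v,u=np.mgrid[0:480,0:640]
box=lambda a,b,c,e:(u>=a)&(u<=b)&(v>=c)&(v<=e)
go([545,20,150],112.7)
b=box(225,390,160,310)
rect(W,'board',b&(z>4)&(z<18)); rect(W,'sand',b&(z>27)&(z<40)&(v>240)); p=rect(W,'jar',b&(z>82)&(z<100)&(u<300)); print(cv2.minEnclosingCircle(p)); rect(W,'tape',b&(z>85)&(z<100)&(u>325))
hsv=cv2.cvtColor(d['pixels'],cv2.COLOR_BGR2HSV)
rect(W,'mat',box(440,575,150,315)&(hsv[...,0]<30)&(hsv[...,2]>90)&(z<20))
E
```

```text
tcp [560.4  -7.5 247.5] yaw y 112.86 zax [-0.001  0.    -1.   ] F [0.1 0.7 0.6] gap 87.8 t 2.4
shift [ 3.5 31.3 97.5] wz 0.0027
board 7822 rect [588.4  -8.2] [149.3 150.7] 22.6 mean [554.6  -5.9  11. ]
sand 4369 rect [620.9   3.1] [58.4 96.8] 23.0 mean [619.5   3.4  34.2]
jar 1930 rect [578.5 -56.4] [44.2 44. ] 20.5 mean [577.6 -56.6  87.6]
((578.4094848632812, -56.595314025878906), 22.546001434326172)
tape 823 rect [544.7  20.7] [27.3 25.2] 21.0 mean [544.   20.1  93. ]
mat 12493 rect [500.8 210.3] [155.3 125.6] 36.2 mean [497.4 204.7   4.4]
```

```bash
python3 -m crank '[[3.5,31.3,20,0,0,0],[0,0,45,0,0,0],[0,0,45,0,0,0],[0,0,40,0,0,0],[0,0,30,0,0,0],[0,0,11,0,0,0],[0,0,0,0,0,0],[0,0,0,0,0,0]]' 0.62 && python3 -c "
from h import *
go([545.2,20,56],112.7)"
```

```text
time_s: 3.2
tool_pos: [546.3, 19.8, 58.7]
ee_rot: [-0.622, 3.077, -0.001]
force: [0.7, 0.2, 0.1]
finger_gap: 54.6
grasp_force: 0.0
tcp [546.3  19.8  58.7] yaw y 112.87 zax [ 0.003 -0.    -1.   ] F [0.7 0.2 0.1] gap 54.6 t 3.2
shift [0.9 0.6 2.7] wz 0.003
```

```bash
python3 -m crank '[[0,0,2,0,0,0],[0,0,0,0,0,0],[0,0,0,0,0,0],[0,0,0,0,0,0],[0,0,0,0,0,0],[0,0,0,0,0,0],[0,0,0,0,0,0],[0,0,0,0,0,0]]' 0 && python3 -m crank '[[0,0,-10,0,0,0],[0,0,-30,0,0,0],[0,0,-45,0,0,0],[0,0,-45,0,0,0],[0,0,0,0,0,0],[0,0,0,0,0,0]]' && python3 -c "
from h import *
go([533,230,186],112.7)"
```

```text
time_s: 4.0
tool_pos: [545.7, 19.1, 55.2]
ee_rot: [-0.621, 3.079, -0.0]
force: [-0.2, -0.3, 5.3]
finger_gap: 24.2
grasp_force: 30.0
time_s: 4.6
tool_pos: [546.0, 19.1, 186.2]
ee_rot: [-0.621, 3.077, -0.001]
force: [0.0, 0.2, -1.3]
finger_gap: 24.3
grasp_force: 30.0
tcp [546.   19.1 186.2] yaw y 112.82 zax [ 0.003 -0.    -1.   ] F [ 0.   0.2 -1.3] gap 24.3 t 4.6
shift [-6.980e+01  1.994e+02  1.000e-01] wz 0.002
```

```bash
python3 -m crank '[[-14,40,0,0,0,0],[-14,40,0,0,0,0],[-14,40,0,0,0,0],[-14,40,0,0,0,0],[-14,40,0,0,0,0],[0,0,30,0,0,0],[0,0,40,0,0,0],[0,0,35,0,0,0],[0,0,20,0,0,0],[0,0,8,0,0,0],[0,0,0,0,0,0],[0,0,0,0,0,0],[0,0,0,0,0,0]]' && python3 -c "
from h import *
go([533,230,47.2],112.7)"
```

```text
time_s: 5.9
tool_pos: [532.6, 230.7, 51.9]
ee_rot: [-0.621, 3.079, 0.0]
force: [-0.3, 0.5, 0.7]
finger_gap: 24.9
grasp_force: 30.0
tcp [532.6 230.7  51.9] yaw y 112.81 zax [ 0.  0. -1.] F [-0.3  0.5  0.7] gap 24.9 t 5.9
shift [-0.1 -0.8  4.7] wz 0.0019
```

```bash
python3 -m crank '[[0,0,2.5,0,0,0],[0,0,1.5,0,0,0],[0,0,0.8,0,0,0],[0,0,0,0,0,0],[0,0,0,0,0,0]]' && python3 -m crank '[[0,0,0,0,0,0],[0,0,0,0,0,0],[0,0,0,0,0,0],[0,0,0,0,0,0],[0,0,-10,0,0,0],[0,0,-30,0,0,0],[0,0,-45,0,0,0],[0,0,-45,0,0,0],[0,0,0,0,0,0],[0,0,0,0,0,0]]' 0.6 && python3 - <<'E'
from h import *
go([578.2,-57.2,180],112.7); d=snap('wrist','w3'); W=cloud(d)
E
```

```text
time_s: 6.4
tool_pos: [532.5, 230.7, 47.1]
ee_rot: [-0.621, 3.079, 0.0]
force: [-0.6, -0.8, 1.3]
finger_gap: 24.3
grasp_force: 30.0
time_s: 7.4
tool_pos: [533.2, 230.9, 179.2]
ee_rot: [-0.621, 3.076, 0.001]
force: [-0.6, 0.0, -0.9]
finger_gap: 52.9
grasp_force: 0.0
tcp [533.2 230.9 179.2] yaw y 112.82 zax [ 0.004  0.001 -1.   ] F [-0.6  0.  -0.9] gap 52.9 t 7.4
shift [  70.2 -283.1   -1. ] wz 0.0021
```

View pics/w3.png

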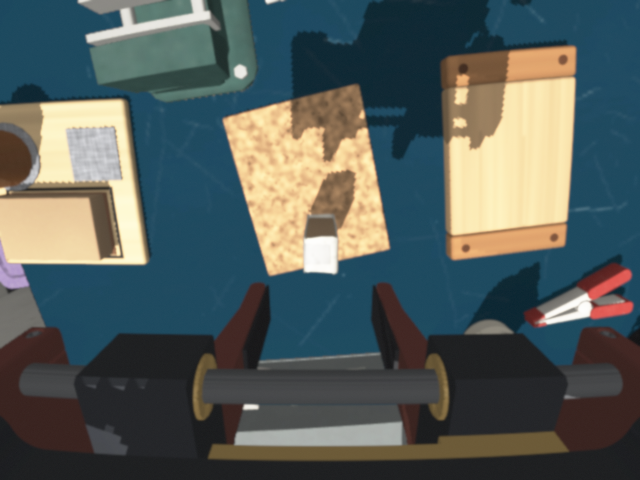

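The block stands upright on the mat at (321,245), and its pad on the board is free. Next is the jar.

```bash
python3 -m crank '[[11.7,-47.2,0,0,0,0],[11.7,-47.2,0,0,0,0],[11.7,-47.2,0,0,0,0],[11.7,-47.2,0,0,0,0],[11.7,-47.2,0,0,0,0],[11.7,-47.2,0,0,0,0],[0,0,0,0,0,0],[0,0,20,0,0,0],[0,0,40,0,0,0],[0,0,0,0,0,0],[0,0,0,0,0,0]]' 0.88 && python3 -c "
from h import *
go([578.2,-57.2,53],112.7)"
```

```text
time_s: 8.55
tool_pos: [576.3, -56.8, 115.2]
ee_rot: [0.621, -3.075, -0.003]
force: [-0.4, -0.2, 0.4]
finger_gap: 77.1
grasp_force: 0.0
tcp [576.3 -56.8 115.2] yaw y 112.85 zax [-0.004  0.001 -1.   ] F [-0.4 -0.2  0.4] gap 77.1 t 8.6
shift [-1.8 -1.2 62.2] wz 0.0026
```

```bash
python3 -m crank '[[-1.8,-1,25,0,0,0],[0,0,25,0,0,0],[0,0,12,0,0,0],[0,0,0,0,0,0],[0,0,0,0,0,0]]' && python3 -m crank '[[0,0,0,0,0,0],[0,0,0,0,0,0],[0,0,0,0,0,0],[0,0,0,0,0,0],[0,0,0,0,0,0],[0,0,0,0,0,0],[0,0,0,0,0,0]]' 0 && python3 -m crank '[[0,0,-10,0,0,0],[0,0,-30,0,0,0],[0,0,-45,0,0,0],[0,0,-45,0,0,0],[0,0,0,0,0,0],[0,0,0,0,0,0]]' && python3 -c "
from h import *
go([473,184,186],112.7)"
```

```text
time_s: 9.05
tool_pos: [580.3, -57.8, 56.5]
ee_rot: [-0.621, 3.078, -0.001]
force: [0.2, 0.2, 0.3]
finger_gap: 77.1
grasp_force: 0.0
time_s: 9.75
tool_pos: [579.8, -57.8, 55.5]
ee_rot: [-0.621, 3.079, -0.0]
force: [-0.7, 0.2, 4.3]
finger_gap: 49.3
grasp_force: 30.0
time_s: 10.35
tool_pos: [580.1, -58.0, 186.3]
ee_rot: [-0.621, 3.077, -0.002]
force: [-0.3, -0.0, -2.2]
finger_gap: 49.5
grasp_force: 30.0
tcp [580.1 -58.  186.3] yaw y 112.81 zax [ 0.003 -0.001 -1.   ] F [-0.3 -0.  -2.2] gap 49.5 t 10.3
shift [ 4.900e+00  2.646e+02 -1.000e-01] wz 0.0019
```

```bash
python3 -m crank '[[0.8,44,0,0,0,0],[0.8,44,0,0,0,0],[0.8,44,0,0,0,0],[0.8,44,0,0,0,0],[0.8,44,0,0,0,0],[0.8,44,0,0,0,0],[0,0,30,0,0,0],[0,0,40,0,0,0],[0,0,35,0,0,0],[0,0,20,0,0,0],[0,0,9,0,0,0],[0,0,0,0,0,0],[0,0,0,0,0,0],[0,0,0,0,0,0]]' && python3 -c "
from h import *
go([473,184,47.5],112.7)"
```

```text
time_s: 11.75
tool_pos: [472.8, 183.6, 50.7]
ee_rot: [0.621, -3.079, 0.0]
force: [0.9, -0.7, -1.6]
finger_gap: 49.4
grasp_force: 30.0
tcp [472.8 183.6  50.7] yaw y 112.81 zax [-0. -0. -1.] F [ 0.9 -0.7 -1.6] gap 49.4 t 11.8
shift [-0.4  0.3  3.2] wz 0.0019
```

```bash
python3 -m crank '[[0,0,2,0,0,0],[0,0,1.4,0,0,0],[0,0,0,0,0,0],[0,0,0,0,0,0],[0,0,0,0,0,0]]' && python3 -m crank '[[0,0,0,0,0,0],[0,0,0,0,0,0],[0,0,0,0,0,0],[0,0,0,0,0,0],[0,0,-10,0,0,0],[0,0,-30,0,0,0],[0,0,-45,0,0,0],[0,0,-45,0,0,0]]' 0.85 && python3 -m crank '[[0,0,0,0,0,0.143],[0,0,0,0,0,0.143],[0,0,0,0,0,0.143],[0,0,0,0,0,0.143],[0,0,0,0,0,0.143],[0,0,0,0,0,0.143],[0,0,0,0,0,0.143],[0,0,0,0,0,0.143],[0,0,0,0,0,0.143],[0,0,0,0,0,0.143],[0,0,0,0,0,0.143],[0,0,0,0,0,0],[0,0,0,0,0,0]]' && python3 -c "
from h import *
go([620.4,4.2,180],22.7); snap('wrist','w4')"
```

```text
time_s: 12.25
tool_pos: [472.8, 183.6, 47.4]
ee_rot: [0.621, -3.079, 0.0]
force: [-0.3, -0.1, -1.1]
finger_gap: 49.6
grasp_force: 30.0
time_s: 13.05
tool_pos: [472.3, 183.5, 179.1]
ee_rot: [0.621, -3.079, 0.0]
force: [0.6, 1.1, 0.3]
finger_gap: 74.4
grasp_force: 0.0
time_s: 14.35
tool_pos: [472.9, 183.7, 178.1]
ee_rot: [1.736, 2.618, 0.001]
force: [1.0, 0.5, 0.7]
finger_gap: 74.7
grasp_force: 0.0
tcp [472.9 183.7 178.1] yaw y 22.91 zax [ 0.001  0.    -1.   ] F [1.  0.5 0.7] gap 74.7 t 14.3
shift [-222.7   66.    -1.9] wz 0.0037
```

View pics/w4.png

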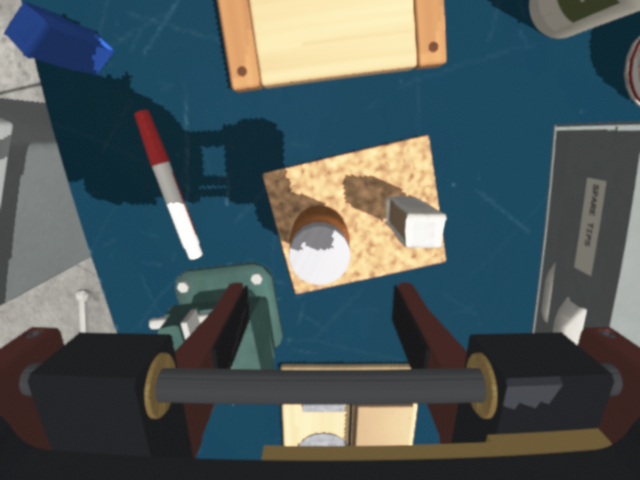

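Both stand upright on the mat: jar at (320,250), block at (415,225). Next is the sanding block.

```bash
python3 -m crank '[[-44.5,13.2,0,0,0,0],[-44.5,13.2,0,0,0,0],[-44.5,13.2,0,0,0,0],[-44.5,13.2,0,0,0,0],[-44.5,13.2,0,0,0,0],[0,0,0,0,0,0],[0,0,20,0,0,0],[0,0,40,0,0,0],[0,0,0,0,0,0],[0,0,0,0,0,0]]' 0.9 && python3 - <<'E'
from h import *
go([620.4,4.2,39],22.7); d=snap('wrist','w5'); W=cloud(d); z=W[...,2]
rect(W,'sand',(z>27)&(z<40)&(abs(W[...,0]-620)<70)&(abs(W[...,1])<70))
E
```

```text
time_s: 15.4
tool_pos: [618.7, 4.4, 117.2]
ee_rot: [-1.738, -2.615, 0.002]
force: [0.9, 1.3, 1.3]
finger_gap: 78.8
grasp_force: 0.0
tcp [618.7   4.4 117.2] yaw y 22.78 zax [-0.002  0.    -1.   ] F [0.9 1.3 1.3] gap 78.8 t 15.4
shift [-0.9  1.7 78.2] wz 0.0014
sand 11153 rect [621.3   3. ] [59.9 96.9] 22.2 mean [619.5   7.   34.2]
```

View pics/w5.png

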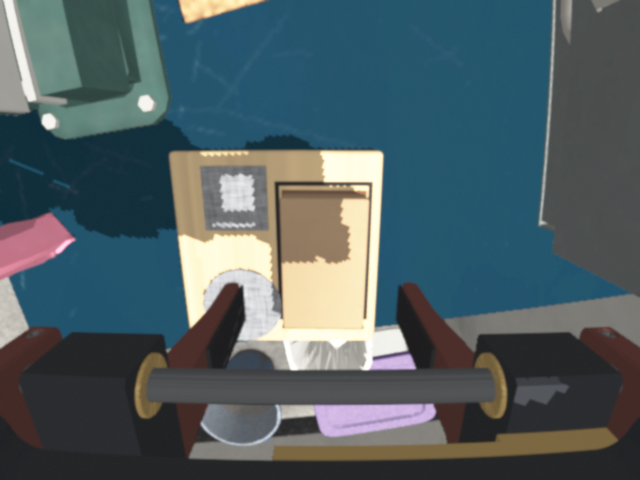

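The view is clear: sanding block at (322,255) between the fingers, both pads empty. I go down.

```bash
python3 -m crank '[[0,2,30,0,0,0],[0,0,30,0,0,0],[0,0,12,0,0,0],[0,0,2.5,0,0,0],[0,0,0,0,0,0],[0,0,0,0,0,0]]' && python3 -c "
from h import *
go([620.5,4.0,39],22.7)"
```

```text
time_s: 16.05
tool_pos: [622.6, 4.6, 45.4]
ee_rot: [1.739, 2.613, 0.003]
force: [0.7, 0.5, 1.2]
finger_gap: 78.9
grasp_force: 0.0
tcp [622.6   4.6  45.4] yaw y 22.7 zax [ 0.003 -0.    -1.   ] F [0.7 0.5 1.2] gap 78.9 t 16.1
shift [ 0.3 -2.1  6.4] wz -0.0
```

```bash
python3 -m crank '[[0,-1.5,4.5,0,0,0],[0,0,0,0,0,0],[0,0,0,0,0,0],[0,0,0,0,0,0]]' && python3 -m crank '[[0,0,0,0,0,0],[0,0,0,0,0,0],[0,0,0,0,0,0],[0,0,0,0,0,0],[0,0,0,0,0,0],[0,0,0,0,0,0]]' 0 && python3 -c "
from h import *
go([620.5,4.0,39],22.7)"
```

```text
time_s: 16.45
tool_pos: [620.0, 4.0, 38.6]
ee_rot: [1.741, 2.615, 0.0]
force: [0.3, 0.0, 0.3]
finger_gap: 78.7
grasp_force: 0.0
time_s: 17.05
tool_pos: [620.0, 4.0, 38.5]
ee_rot: [1.741, 2.615, 0.0]
force: [-0.5, 0.9, -0.0]
finger_gap: 59.7
grasp_force: 30.0
tcp [620.    4.   38.5] yaw y 22.69 zax [ 0.  0. -1.] F [-0.5  0.9 -0. ] gap 59.7 t 17.1
shift [-0.2  0.4 -0.5] wz -0.0002
```

```bash
python3 -m crank '[[0,0,-10,0,0,0],[0,0,-30,0,0,0],[0,0,-45,0,0,0],[0,0,-45,0,0,0],[0,0,-20,0,0,0],[45.2,-6.4,0,0,0,0],[45.2,-6.4,0,0,0,0],[45.2,-6.4,0,0,0,0],[45.2,-6.4,0,0,0,0],[45.2,-6.4,0,0,0,0],[45.2,-6.4,0,0,0,0],[45.2,-6.4,0,0,0,0],[45.2,-6.4,0,0,0,0],[45.2,-6.4,0,0,0,0]]' && python3 -m crank '[[0,0,0,0,0,0.145],[0,0,0,0,0,0.145],[0,0,0,0,0,0.145],[0,0,0,0,0,0.145],[0,0,0,0,0,0.145],[0,0,0,0,0,0.145],[0,0,0,0,0,0.145],[0,0,0,0,0,0.145],[0,0,0,0,0,0.145],[0,0,0,0,0,0.14],[0,0,0,0,0,0],[0,0,0,0,0,0],[0,0,0,0,0,0]]' && python3 - <<'E'
from h import *
go([409.2,357,120],-60.1); d=snap('wrist','w6'); W=cloud(d); z=W[...,2]
rect(W,'panel',(z>11)&(z<25)&(abs(W[...,0]-409)<120)&(abs(W[...,1]-357)<120))
rect(W,'sandheld',(z>40)&(abs(W[...,0]-409)<70)&(abs(W[...,1]-357)<70))
E
```

```text
time_s: 18.45
tool_pos: [408.6, 358.5, 189.4]
ee_rot: [1.741, 2.615, 0.001]
force: [0.3, -0.1, -1.6]
finger_gap: 59.6
grasp_force: 30.0
time_s: 19.75
tool_pos: [409.9, 357.1, 188.7]
ee_rot: [-3.034, -0.815, -0.0]
force: [0.2, 0.2, -1.2]
finger_gap: 60.1
grasp_force: 30.0
tcp [409.9 357.1 188.7] yaw y -59.95 zax [ 0.  0. -1.] F [ 0.2  0.2 -1.2] gap 60.1 t 19.8
shift [-0.7 -0.3 68.7] wz 0.0027
panel 9433 rect [454.6 385.2] [ 66.6 110.8] 30.2 mean [455.2 385.6  18.4]
sandheld 97133 rect [410.1 354.8] [ 98.2 155.4] 30.0 mean [429.6 365.3 245.4]
```

View pics/w6.png

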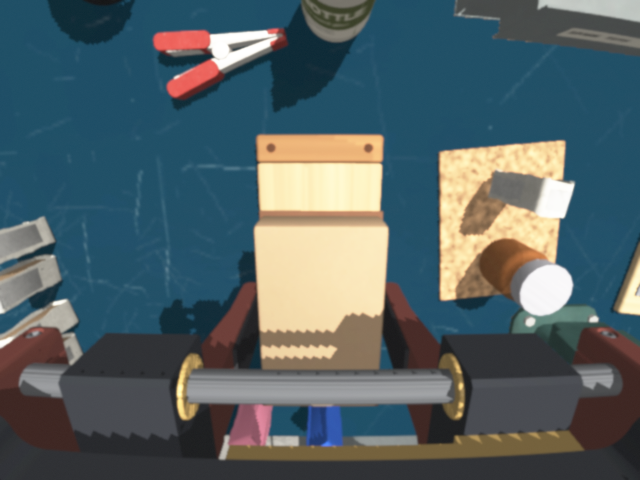

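Sanding block held square over the panel (visible panel end at (320,170)). I lower it.

```bash
python3 -m crank '[[-0.8,-0.8,30,0,0,0],[0,0,40,0,0,0],[0,0,40,0,0,0],[0,0,20,0,0,0],[0,0,7,0,0,0],[0,0,0,0,0,0],[0,0,0,0,0,0],[0,0,0,0,0,0]]' && python3 -c "
from h import *
go([408.7,357.6,46.7],-60.1)"
```

```text
time_s: 20.6
tool_pos: [409.8, 358.1, 53.6]
ee_rot: [-3.034, -0.81, -0.005]
force: [-0.1, 0.4, 0.1]
finger_gap: 59.7
grasp_force: 30.0
tcp [409.8 358.1  53.6] yaw y -60.09 zax [ 0.003  0.002 -1.   ] F [-0.1  0.4  0.1] gap 59.7 t 20.6
shift [-1.2 -0.1  6.9] wz 0.0002
```

```bash
python3 -m crank '[[0,0,2.5,0,0,0],[0,0,0,0,0,0],[0,0,0,0,0,0],[0,0,0,0,0,0]]' && python3 -c "
from h import *
go([408.7,357.6,46.7],-60.1)"
```

```text
time_s: 21.0
tool_pos: [408.9, 357.4, 49.1]
ee_rot: [-3.035, -0.81, -0.0]
force: [0.8, -0.2, -1.5]
finger_gap: 60.1
grasp_force: 30.0
tcp [408.9 357.4  49.1] yaw y -60.11 zax [ 0.  0. -1.] F [ 0.8 -0.2 -1.5] gap 60.1 t 21.0
shift [-0.  -0.2  2.4] wz -0.0001
```

```bash
python3 -m crank '[[0,0,1.4,0,0,0],[0,0,1,0,0,0],[0,0,0,0,0,0],[0,0,0,0,0,0],[0,0,0,0,0,0]]' && python3 -m crank '[[0,0,0,0,0,0],[0,0,0,0,0,0],[0,0,0,0,0,0],[0,0,0,0,0,0],[0,0,-10,0,0,0],[0,0,-30,0,0,0],[0,0,-45,0,0,0],[0,0,-45,0,0,0],[0,0,-40,0,0,0],[-30,0,-30,0,0,0],[-40,0,0,0,0,0],[0,0,0,0,0,0],[0,0,0,0,0,0]]' 0.88 && python3 - <<'E'
from h import *
go([473,184,186],112.7); d=snap('wrist','w7'); W=cloud(d); z=W[...,2]
n=(abs(W[...,0]-409)<130)&(abs(W[...,1]-357)<130)
rect(W,'panel',(z>11)&(z<50)&n)
rect(W,'sand',(z>34)&(z<50)&n)
E
```

```text
time_s: 21.5
tool_pos: [408.8, 357.4, 46.5]
ee_rot: [3.035, 0.81, -0.0]
force: [-0.2, 0.0, -0.7]
finger_gap: 60.0
grasp_force: 30.0
time_s: 22.8
tool_pos: [348.0, 322.5, 247.6]
ee_rot: [-3.034, -0.811, -0.004]
force: [0.3, 0.5, 0.4]
finger_gap: 77.4
grasp_force: 0.0
tcp [348.  322.5 247.6] yaw y -60.08 zax [ 0.002  0.001 -1.   ] F [0.3 0.5 0.4] gap 77.4 t 22.8
shift [ 39.2 182.4  61.6] wz 0.1259
panel 18207 rect [407.6 358.3] [174.8 110.8] 29.9 mean [412.1 360.7  26.4]
sand 6115 rect [406.4 357.2] [96.1 59.6] 29.8 mean [408.1 358.   42.2]
```

View pics/w7.png

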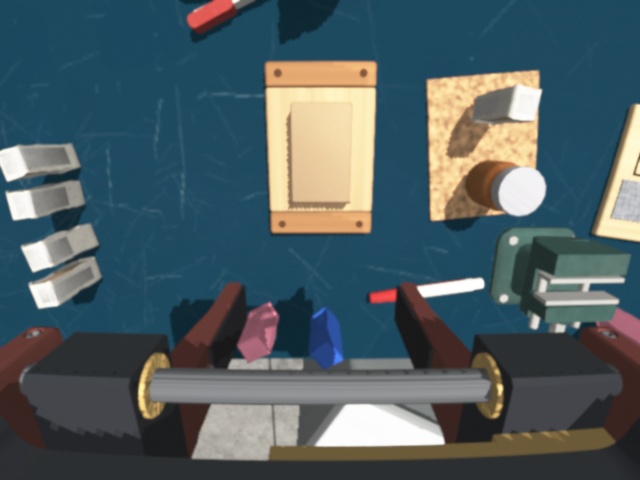

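The sanding block lies flat, lengthwise and centred on the panel (320,153), to within about 1 mm. Now I put the jar back.

```bash
python3 -m crank '[[9.8,45.6,0,0,0,0],[9.8,45.6,0,0,0,0],[9.8,45.6,0,0,0,0],[9.8,45.6,0,0,0,0],[0,0,0,0,0,0.126],[0,0,40,0,0,0],[0,0,40,0,0,0],[0,0,30,0,0,0],[0,0,0,0,0,0],[0,0,0,0,0,0],[0,0,0,0,0,0]]' && python3 - <<'E'
from h import *
go([472.8,183.6,47.5],112.8); d=snap('wrist','w8'); W=cloud(d); z=W[...,2]
n=(np.hypot(W[...,0]-473,W[...,1]-184)<45)
p=rect(W,'jar',(z>76)&(z<90)&n); print(cv2.minEnclosingCircle(p))
E
```

```text
time_s: 23.95
tool_pos: [474.3, 184.3, 138.8]
ee_rot: [-3.08, -0.618, -0.005]
force: [0.5, -0.1, 0.7]
finger_gap: 77.5
grasp_force: 0.0
tcp [474.3 184.3 138.8] yaw y -67.32 zax [ 0.003  0.001 -1.   ] F [ 0.5 -0.1  0.7] gap 77.5 t 23.9
shift [-1.9  0.  91.3] wz -0.0021
jar 3826 rect [471.8 184.1] [44.5 44. ] 77.4 mean [472.7 184.7  79.6]
((471.61944580078125, 184.0669708251953), 22.5970516204834)
```

```bash
python3 -m crank '[[-2,0,25,0,0,0],[0,0,30,0,0,0],[0,0,25,0,0,0],[0,0,8,0,0,0],[0,0,0,0,0,0],[0,0,0,0,0,0],[0,0,0,0,0,0],[0,0,0,0,0,0]]' && python3 -c "
from h import *
go([472.6,183.6,47.5],112.8)"
```

```text
time_s: 24.8
tool_pos: [472.0, 183.4, 50.2]
ee_rot: [-3.08, -0.618, -0.004]
force: [-0.5, 0.5, 0.4]
finger_gap: 77.1
grasp_force: 0.0
tcp [472.  183.4  50.2] yaw y -67.32 zax [ 0.002  0.001 -1.   ] F [-0.5  0.5  0.4] gap 77.1 t 24.8
shift [0.6 0.  2.7] wz -0.0021
```

```bash
python3 -m crank '[[0,0,1,0,0,0],[0,0,0,0,0,0],[0,0,0,0,0,0],[0,0,0,0,0,0],[0,0,0,0,0,0],[0,0,0,0,0,0],[0,0,0,0,0,0]]' 0 && python3 -m crank '[[0,0,-10,0,0,0],[0,0,-30,0,0,0],[0,0,-45,0,0,0],[0,0,-45,0,0,0],[0,0,0,0,0,0],[0,0,0,0,0,0]]' && python3 -c "
from h import *
go([578.6,-58,186],112.7)"
```

```text
time_s: 25.5
tool_pos: [471.2, 183.1, 47.5]
ee_rot: [3.08, 0.618, -0.0]
force: [-0.5, -0.2, 0.4]
finger_gap: 49.6
grasp_force: 30.0
time_s: 26.1
tool_pos: [471.7, 183.4, 179.1]
ee_rot: [-3.08, -0.618, -0.005]
force: [-1.1, -0.5, -1.6]
finger_gap: 49.7
grasp_force: 30.0
tcp [471.7 183.4 179.1] yaw y -67.32 zax [ 0.003  0.001 -1.   ] F [-1.1 -0.5 -1.6] gap 49.7 t 26.1
shift [  5.6 263.9  -6.8] wz -0.0003
```

```bash
python3 -m crank '[[0.9,44,0,0,0,0],[0.9,44,0,0,0,0],[0.9,44,0,0,0,0],[0.9,44,0,0,0,0],[0.9,44,0,0,0,0],[0.9,44,0,0,0,0],[0,0,0,0,0,0],[0,0,30,0,0,0],[0,0,30,0,0,0],[0,0,25,0,0,0],[0,0,0,0,0,0],[0,0,0,0,0,0],[0,0,0,0,0,0]]' && python3 - <<'E'
from h import *
go([578.4,-57.8,55.5],112.7); d=snap('wrist','w9'); W=cloud(d); z=W[...,2]
n=(np.hypot(W[...,0]-588,W[...,1]+8)<120)
p=rect(W,'jar',(z>110)&(z<140)&(np.hypot(W[...,0]-578,W[...,1]+57)<40)); print(cv2.minEnclosingCircle(p))
p=rect(W,'board',(z>4)&(z<18)&n)
E
```

```text
time_s: 27.4
tool_pos: [578.5, -58.1, 94.0]
ee_rot: [3.08, 0.618, 0.003]
force: [0.6, 0.0, -1.2]
finger_gap: 49.5
grasp_force: 30.0
tcp [578.5 -58.1  94. ] yaw y -67.3 zax [ 0.002 -0.    -1.   ] F [ 0.6  0.  -1.2] gap 49.5 t 27.4
shift [-0.  -0.4 38.5] wz -0.0001
jar 10411 rect [585.6 -53.9] [31.2 73.9] 23.1 mean [589.2 -52.5 124.1]
((587.79296875, -52.98774337768555), 36.932708740234375)
board 42051 rect [589.5  -8. ] [149.1 150.3] 22.7 mean [602.9   2.4  10.9]
```

View pics/w9.png

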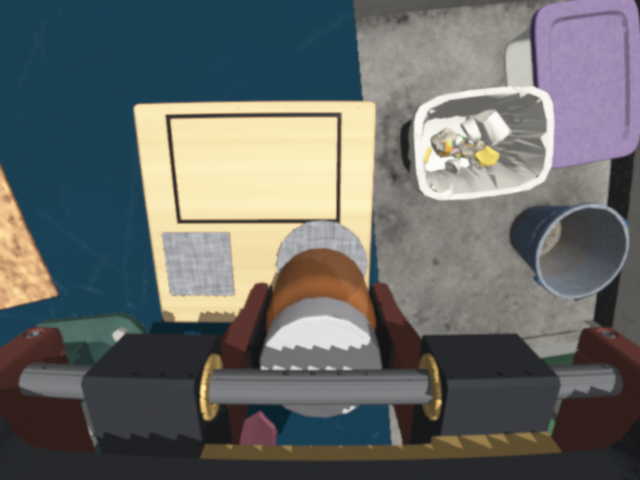

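The jar is held over the round pad (322,260) with both pads free. Lowering.

```bash
python3 -m crank '[[-0.5,-0.3,20,0,0,0],[0,0,12,0,0,0],[0,0,3,0,0,0],[0,0,0,0,0,0],[0,0,0,0,0,0],[0,0,0,0,0,0],[0,0,0,0,0,0]]' && python3 - <<'E'
from h import *
go([578.0,-57.9,55.5],112.7)
d=load('w9'); W=cloud(d); hsv=cv2.cvtColor(d['pixels'],cv2.COLOR_BGR2HSV); v,u=np.mgrid[0:480,0:640]
rect(W,'sqpad',(u>155)&(u<240)&(v>225)&(v<300)&(hsv[...,1]<50))
E
```

```text
time_s: 28.15
tool_pos: [577.8, -58.3, 58.3]
ee_rot: [3.08, 0.618, 0.002]
force: [0.8, -0.1, -1.4]
finger_gap: 49.4
grasp_force: 30.0
tcp [577.8 -58.3  58.3] yaw y -67.32 zax [ 0.001 -0.    -1.   ] F [ 0.8 -0.1 -1.4] gap 49.4 t 28.1
shift [ 0.4 -0.3  2.8] wz -0.0004
sqpad 4186 rect [546.6  19.8] [45.  46.1] 22.3 mean [547.1  19.6  12.6]
```

```bash
python3 -m crank '[[0.6,-0.3,1.6,0,0,0],[0,0,1,0,0,0],[0,0,0,0,0,0],[0,0,0,0,0,0],[0,0,0,0,0,0]]' && python3 -m crank '[[0,0,0,0,0,0],[0,0,0,0,0,0],[0,0,0,0,0,0],[0,0,0,0,0,0],[0,0,-10,0,0,0],[0,0,-30,0,0,0],[0,0,-45,0,0,0],[0,0,-45,0,0,0],[0,0,0,0,0,0],[0,0,0,0,0,0]]' 0.88 && python3 - <<'E'
from h import *
go([532.5,230.7,186],112.8); d=snap('wrist','w10'); W=cloud(d); z=W[...,2]
p=rect(W,'jar',(z>82)&(z<100)&(np.hypot(W[...,0]-578,W[...,1]+57)<40)); print(cv2.minEnclosingCircle(p))
p=rect(W,'board',(z>4)&(z<18)&(np.hypot(W[...,0]-588,W[...,1]+8)<120))
E
```

```text
time_s: 28.65
tool_pos: [578.1, -57.7, 55.5]
ee_rot: [3.08, 0.618, 0.001]
force: [-1.8, 0.7, 3.3]
finger_gap: 49.7
grasp_force: 30.0
time_s: 29.65
tool_pos: [578.6, -57.9, 187.3]
ee_rot: [3.079, 0.617, 0.006]
force: [-0.2, 0.4, -1.1]
finger_gap: 77.3
grasp_force: 0.0
tcp [578.6 -57.9 187.3] yaw y -67.33 zax [ 0.004 -0.001 -1.   ] F [-0.2  0.4 -1.1] gap 77.3 t 29.6
shift [  68.8 -284.1    0.9] wz -0.0022
jar 2832 rect [578.8 -56.6] [44.3 43.8] 21.0 mean [579.5 -56.   87.5]
((578.5524291992188, -56.2753791809082), 22.387754440307617)
board 22398 rect [588.7  -8. ] [150.  150.7] 22.5 mean [598.2   2.   10.9]
```

View pics/w10.png

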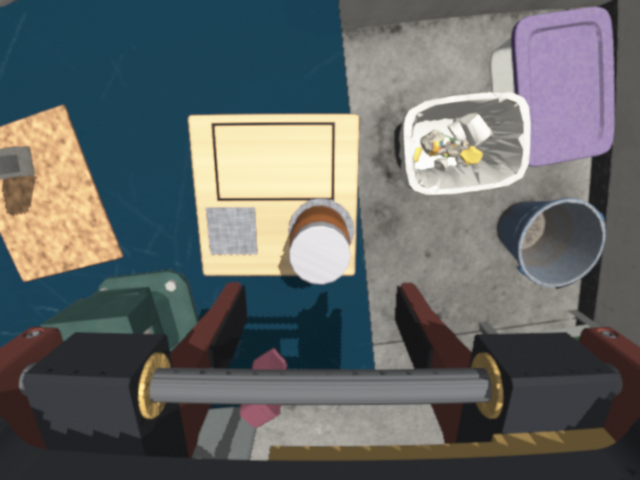

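The jar stands centred on the round pad (320,240). Last comes the taped block.

```bash
python3 -m crank '[[11.5,-47.3,0,0,0,0],[11.5,-47.3,0,0,0,0],[11.5,-47.3,0,0,0,0],[11.5,-47.3,0,0,0,0],[11.5,-47.3,0,0,0,0],[11.5,-47.3,0,0,0,0],[0,0,0,0,0,0],[0,0,30,0,0,0],[0,0,20,0,0,0],[0,0,0,0,0,0],[0,0,0,0,0,0],[0,0,0,0,0,0]]' 0.65 && python3 - <<'E'
from h import *
go([532.5,230.7,47.1],112.8); d=snap('wrist','w11'); W=cloud(d); z=W[...,2]
rect(W,'tape',(z>76)&(z<95)&(np.hypot(W[...,0]-533,W[...,1]-230)<30))
E
```

```text
time_s: 30.9
tool_pos: [532.5, 230.3, 135.9]
ee_rot: [-3.08, -0.617, -0.002]
force: [-0.0, -0.5, -0.2]
finger_gap: 57.0
grasp_force: 0.0
tcp [532.5 230.3 135.9] yaw y -67.36 zax [ 0.001  0.    -1.   ] F [-0.  -0.5 -0.2] gap 57.0 t 30.9
shift [ 0.  -0.4 88.8] wz -0.0027
tape 1753 rect [531.6 231. ] [28.8 24.9] 22.4 mean [531.9 231.4  84.8]
```

```bash
python3 -m crank '[[0,-0.4,30,0,0,0],[0,0,30,0,0,0],[0,0,20,0,0,0],[0,0,6,0,0,0],[0,0,0,0,0,0],[0,0,0,0,0,0],[0,0,0,0,0,0]]' && python3 -m crank '[[0,0,0,0,0,0],[0,0,0,0,0,0],[0,0,0,0,0,0],[0,0,0,0,0,0],[0,0,0,0,0,0],[0,0,0,0,0,0],[0,0,0,0,0,0]]' 0 && python3 -m crank '[[0,0,-10,0,0,0],[0,0,-30,0,0,0],[0,0,-45,0,0,0],[0,0,-45,0,0,0],[0,0,0,0,0,0],[0,0,0,0,0,0]]' && python3 -c "
from h import *
go([546.3,19.6,180],112.7)"
```

```text
time_s: 31.65
tool_pos: [533.0, 231.4, 51.1]
ee_rot: [-3.08, -0.617, -0.005]
force: [0.4, -0.7, 1.5]
finger_gap: 57.6
grasp_force: 0.0
time_s: 32.35
tool_pos: [531.9, 231.0, 48.9]
ee_rot: [3.08, 0.618, -0.0]
force: [0.4, -0.4, 1.3]
finger_gap: 24.3
grasp_force: 30.0
time_s: 32.95
tool_pos: [532.6, 231.4, 181.2]
ee_rot: [-3.08, -0.618, -0.006]
force: [0.0, 0.1, -0.8]
finger_gap: 24.8
grasp_force: 30.0
tcp [532.6 231.4 181.2] yaw y -67.32 zax [ 0.004  0.001 -1.   ] F [ 0.   0.1 -0.8] gap 24.8 t 33.0
shift [-69.  200.7   1. ] wz -0.0004
```

```bash
python3 -m crank '[[-13.8,40.1,0,0,0,0],[-13.8,40.1,0,0,0,0],[-13.8,40.1,0,0,0,0],[-13.8,40.1,0,0,0,0],[-13.8,40.1,0,0,0,0],[0,0,0,0,0,0],[0,0,35,0,0,0],[0,0,35,0,0,0],[0,0,30,0,0,0],[0,0,15,0,0,0],[0,0,0,0,0,0],[0,0,0,0,0,0],[0,0,0,0,0,0],[0,0,0,0,0,0]]' && python3 -c "
from h import *
go([546.3,19.6,56.9],112.7)"
```

```text
time_s: 34.35
tool_pos: [546.6, 19.5, 65.9]
ee_rot: [3.08, 0.618, 0.005]
force: [-0.4, 0.4, 1.2]
finger_gap: 24.4
grasp_force: 30.0
tcp [546.6  19.5  65.9] yaw y -67.32 zax [ 0.003 -0.    -1.   ] F [-0.4  0.4  1.2] gap 24.4 t 34.4
shift [-0.3 -0.2  9. ] wz -0.0003
```

```bash
python3 -m crank '[[0,0,4,0,0,0],[0,0,2,0,0,0],[0,0,0,0,0,0],[0,0,0,0,0,0],[0,0,0,0,0,0],[0,0,0,0,0,0]]' && python3 -c "
from h import *
go([546.3,19.6,56.9],112.7)"
```

```text
time_s: 34.95
tool_pos: [545.6, 19.4, 58.0]
ee_rot: [3.08, 0.618, 0.0]
force: [0.7, 0.1, 0.2]
finger_gap: 24.8
grasp_force: 30.0
tcp [545.6  19.4  58. ] yaw y -67.32 zax [ 0. -0. -1.] F [0.7 0.1 0.2] gap 24.8 t 35.0
shift [0.7 0.1 1.1] wz -0.0004
```

```bash
python3 -m crank '[[0.7,0,1,0,0,0],[0,0,0,0,0,0],[0,0,0,0,0,0],[0,0,0,0,0,0],[0,0,0,0,0,0]]' && python3 -m crank '[[0,0,0,0,0,0],[0,0,0,0,0,0],[0,0,0,0,0,0],[0,0,0,0,0,0],[0,0,-10,0,0,0],[0,0,-30,0,0,0],[0,0,-45,0,0,0],[0,0,-45,0,0,0],[0,0,-40,0,0,0],[0,0,0,0,0,0],[0,0,0,0,0,0],[0,0,0,0,0,0]]' 0.55 && python3 - <<'E'
from h import *
go([546.3,19.6,180],112.8); d=snap('wrist','w12'); W=cloud(d); z=W[...,2]
rect(W,'tape',(z>85)&(z<105)&(np.hypot(W[...,0]-546,W[...,1]-20)<30))
p=rect(W,'jar',(z>82)&(z<100)&(np.hypot(W[...,0]-578,W[...,1]+57)<40))
rect(W,'board',(z>4)&(z<18)&(np.hypot(W[...,0]-588,W[...,1]+8)<120))
d=snap('top','top1'); W=cloud(d); z=W[...,2]; n=np.hypot(W[...,0]-408,W[...,1]-357)<130
rect(W,'panel',(z>11)&(z<50)&n); rect(W,'sand',(z>33)&(z<50)&n); rect(W,'clamp',(z>5)&(z<40)&(np.hypot(W[...,0]-500,W[...,1]-506)<65))
E
```

```text
time_s: 35.45
tool_pos: [546.2, 19.7, 57.0]
ee_rot: [3.08, 0.618, 0.0]
force: [0.2, -0.1, -0.1]
finger_gap: 24.7
grasp_force: 30.0
time_s: 36.65
tool_pos: [545.7, 19.7, 225.5]
ee_rot: [-3.08, -0.618, 0.004]
force: [-0.4, -0.9, -0.2]
finger_gap: 48.2
grasp_force: 0.0
tcp [545.7  19.7 225.5] yaw y -67.32 zax [-0.002  0.    -1.   ] F [-0.4 -0.9 -0.2] gap 48.2 t 36.6
shift [ 0.6  0.4 45.5] wz -0.0022
tape 942 rect [545.6  20.4] [27.4 24.9] 22.7 mean [545.7  20.6  92.9]
jar 2185 rect [578.5 -56.4] [44.3 44.1] 4.6 mean [579.1 -55.4  87.5]
board 17065 rect [589.3  -8. ] [149.4 150.7] 22.8 mean [601.1   2.5  10.8]
panel 3005 rect [409.3 357.1] [175.2 110. ] 30.0 mean [406.4 355.4  24.9]
sand 922 rect [408.2 356.1] [97.3 57.9] 29.8 mean [406.8 355.4  41.2]
clamp 438 rect [506.  511.7] [ 50.9 107.2] 54.1 mean [495.6 509.1  16.3]
```

View pics/w12.png

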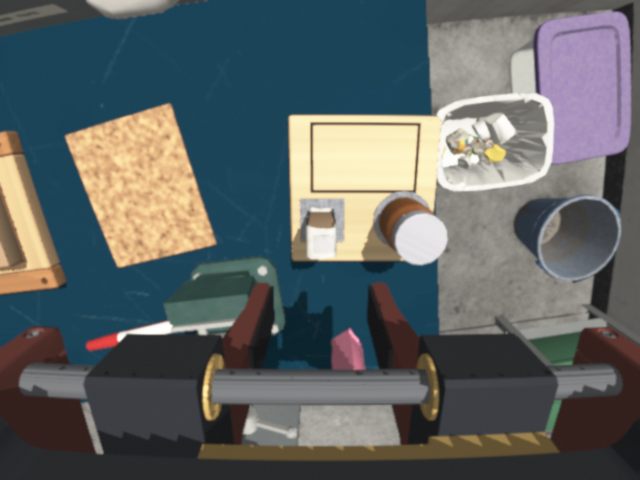

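View pics/top1.png

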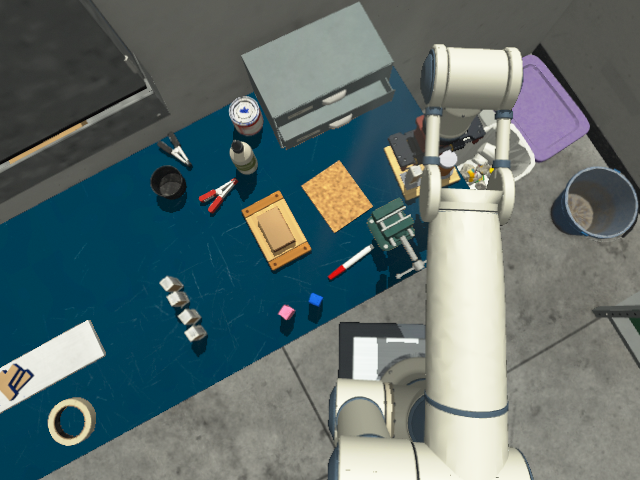

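All is in place: block on the square pad (322,232), jar on the round pad (410,228), sanding block on the panel (277,230 top), clamp and bottle where they were. I hand it in.

```bash
python3 -c "
from workcell import sign_off
print(sign_off())"
```

```text
the job is handed in; nothing more can be done
None
```

Job handed in at about 37 s: the sanding block lies flat and lengthwise in the middle of the panel, the jar and taped block were then put back upright on their own pads (all within about 2 mm of centre by the cameras), and the clamp and glue bottle look undisturbed.

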